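True up a freezer drawer's label frame with a try square

TASK

The empty label frame on the freezer drawer front has swung askew on its single screw: true it up with the try square. Seat the square's stock flush along the drawer front's near long edge with the blade lying on the drawer front's face, and slide it along that edge until the blade has turned the frame square and lies flush against the frame's side; let go and leave the square there, flush against both, ready for the other screws. Press gently, move the frame only with the square and never with the gripper, and leave the other things on the bench where they are.

Things in the scene. Friction and masses are not known exactly. Their poses are not given: they have to be found in the camera images.
- drawer_front: ice-white freezer drawer front, clamped immovably face up: slab 440 x 210 x 14 mm. Origin: middle of its near long edge, at bench level; x into the slab, y along that edge to the robot's left, z up. Near edge: plane x = 0, y -220 to 220. On its face, besides the frame: pull ledge at x 186 to 208, y -130 to 130, 28 mm high; toggle clamps at y = -190 and 190, from x 186 on, 40 mm high
- try_square: loose L-shaped try square, 0.24 to 0.44 kg, stock on the bench, blade over the slab's face. Origin: blade end of the stock's inner face, underside. Wooden stock, brass-faced: x -20 to 0, y -130 to 0, 28 mm high. Steel blade: x 0 to 165, y -36 to 0, z 14.3 to 17.3 mm. Starts right of the frame, origin 20 to 55 mm short of the near edge, turned up to 0.22 rad. Slides with friction about 0.6
- stock_front (a point): point on the stock's inner face (the one that goes against the drawer front's near edge), 4 mm from its blade end, 7 mm above the underside; axes as the square's
- stock_rear (a point): point on the stock's inner face 4 mm from its other end, 7 mm above the underside; axes as the square's
- blade_edge (a point): point on the blade's outer edge (the straight edge that goes against the frame's side), 85 mm from the stock's inner face; axes as the square's
- frame_middle (a point): middle of the label frame, on its screw's axis, 85 mm in from the near edge. Thin aluminium tray, 120 mm along its x, 60 along its y, lying on the slab's face; solid side edges 15 to 20 mm above the bench, rims to 24. Axes turn with the frame; parallel to the drawer front's when square. Its side y = -30 mm faces the try square
- label_frame (a joint): angle of the frame on its screw, rad: 0 is square to the near edge, positive counter-clockwise from above. Starts at 0.1 to 0.3; turns stiffly (0.02 N m), up to 0.8 either way, and stays where left. The screw does not move: a blade pushed against the frame's side meets a hard stop once flush along it
- vial_tray: bystander: black tray of sample vials, 130 x 130 x 45 mm, origin under its centre
- thermometer: bystander: black display thermometer lying on its back, 78 x 100 x 26 mm, origin under its centre
- screwdriver: bystander: screwdriver lying on the bench, about 200 mm long
- screw_dish: bystander: small white dish, 70 mm across, 28 mm high, origin under its centre
There are look-alikes about, which are no part of the job. Of the things like the try_square, leave any that is turquoise; of the rest the larger one is meant.

How it is judged (in metres and radians):
At the end, for the whole second after the job is handed in: The square's stock lies flush along the drawer front's near edge (gap at most 1.8 mm at both its ends), the blade lies flat on the face and within 2.5 mm of the frame's side, the frame is square to the edge within 0.02 rad, and the square lies still, let go (x of stock_front in the frame of drawer_front between -0.0018 and 0.003 m and x of stock_rear in the frame of drawer_front between -0.0018 and 0.003 m and height (world z) of blade_edge between 0.012 and 0.02 m and angle between try_square's own z axis and vertical below 0.04 rad and value of joint label_frame between -0.02 and 0.02 rad and y of blade_edge in the frame of frame_middle between -0.0325 and -0.027 m and linear speed of try_square below 0.01 m/s and angular speed of try_square below 0.05 rad/s); the robot touches nothing.
It fails at once if the gripper or arm pushes the label frame (contact force between any of the fingers, the arm and label_frame above 0.5 N).
It fails at once if the square is driven hard against the drawer front or the frame (over 35 N) (contact force between try_square and drawer_front above 35 N or contact force between try_square and label_frame above 35 N).
It fails at once if a bystander (vial tray, thermometer, screwdriver or dish) is shifted by more than 20 mm (distance of any of vial_tray, thermometer, screwdriver, screw_dish from where it was at the start of the episode above 0.02 m).
It also fails if it takes over 64 s, if anything falls off the work surface, if the arm or the gripper's body presses on something with over 40 N, if the wrist force passes 120 N, or if a joint passes its speed limit or range.

ROBOT

A 6-joint arm with a two-finger parallel gripper is mounted at the origin on the work surface. World frame = base frame: x ahead of the robot, y to its left, z up, the work surface at z = 0. Lengths are in mm, angles in rad, forces in N, time in s.
With the tool pointing down it reaches from about 300 to 850 mm from the base axis. Payload 4.2 kg.
Tool frame: the origin (TCP) lies between the finger pads; the fingertips stand 11 mm ahead of it and the grasp point (between the pads) lies 8 mm behind it (arm.finger_overhang is the z of the fingertips in the tool frame, in mm); z points along the fingers, x is the direction in which the jaws open and shut, and the axes are right-handed (so a half turn about z gives the same grasp; the last joint's range is limited). The gripper opens to 91 mm and grips with 3 to 60 N. Pads are 32 mm wide; open, the fingers measure 118 mm over their backs; the gripper's body (76 mm by 178 mm) begins 60 mm behind the grasp point.
Start: joints at [1.221, 0.32, 1.565, -0, 1.257, -0.02], TCP at [186.218, 544.026, 224.976] pointing down, gripper open.
Joint ranges: [-3.11, 3.11], [-0.84, 2.01], [0.21, 2.61], [-1.34, 4.49], [0.05, 2.63], [-2.56, 2.56]. Speed limits (rad/s): [2.57, 2.57, 3.14, 3.14, 3.14, 3.14].

INTERFACE

Orientations are given as a unit quaternion [w, x, y, z].
In Python, from cell import arm, eyes, order gives the robot as it stands.
- The arm moves only by the shell command python3 -m pendant 'ROWS' [FORCE]. ROWS is JSON, a list of rows, each an object with "claw": the finger opening in mm, from 0 to 91.2; "translation": the shift along the tool's x, y, z in mm, a list of three; "spin": the turn about the tool's z in degrees. A call has 1 to 10 rows; each row shifts and turns the commanded pose from where the row before left it, along the tool's axes as they then stand; what a row does not reach is not made up. A row lasts 1/10 s, in which the tool goes at most 50 mm and 8.59 degrees, less where a joint would pass 70% of its speed; a pose out of reach is approached as far as the arm can. A call with a gripper value outside its range is refused whole. The fingers move at their own pace and stop on an object; FORCE is the grip in N (left out, the last holds). Time passes only in rows, so rows that do not move let the fingers close. It gives the time, the measured TCP pose, the force and the opening at its end, in the units of the state.
- arm.observe(): the state, without advancing time (a new reading comes with each control period).
- eyes.read_camera(name): name is "side" or "top" or "wrist"; returns the picture (384x512x3 uint8, blue, green, red); there is no depth.
- eyes.get_calibration(name): a dict with "fx", "fy", "cx", "cy" (pixels), "eye" and "orientation" of the camera in the world. Camera axes: x right, y up, looking along -z (the intrinsics and any distortion apply to the point x, -y, -z); pixel columns grow to the right and rows downward; lengths in mm; the calibration is good to about 2 mm. A picture is of the moment at which its call begins: read the wrist's pose just before it. get_calibration takes no time and is no camera call; for the wrist camera it gives the pose at the moment of the call.
- order.job_done(): hands the job in, once; it reports no verdict.
The state is a dict: "time": time; "joints": joint angles; "dq": joint speeds; "tau": joint torques, N m; "position": TCP position; "ee_rot": TCP orientation; "ft_force": force on the tool from outside, world axes, zero at the start; "wrist_torque": the same for the moment, N m; "finger_gap": opening from 0.0 (shut) to 1.0 (fully open).
Only numpy, scipy, OpenCV 4.12 (cv2) and the standard library are available. Lean on these libraries where they do the work, as an engineer would, in place of code of your own. Each camera call takes 0.05 s, during which the arm holds its last target. There are 200 camera calls.

## Working session

There is one attempt and no reset: what is moved stays moved. The work goes in short steps, Python scripts to look and compute and a shell command to move; the robot and the scene stay as the last step left them, time stands still between calls to the robot, and variables do not carry over. Pictures are saved under pics/ and viewed, about 8 in all and at most 12, crops included, and the job is handed in when it is done.

```bash
mkdir -p pics; ls; python3 - <<'E'
from cell import arm, eyes
import cv2
print(arm.observe())
for n in("top","side"):
    im=eyes.read_camera(n); cv2.imwrite(f"pics/{n}0.png",cv2.resize(im,(800,600),interpolation=cv2.INTER_CUBIC)); cv2.imwrite(f"{n}0.raw.png",im); print(n,eyes.get_calibration(n))
print(eyes.get_calibration("wrist"))
E
```

```text
pics
{'time': 0.0, 'joints': array([ 1.22102843e+00,  3.20259127e-01,  1.56565359e+00, -8.90021231e-06,
        1.25742494e+00, -2.00068612e-02]), 'dq': array([-0.00125268,  0.00125111,  0.00025582, -0.00057346, -0.00074864,
       -0.00075827]), 'tau': array([ 3.52968142e-03, -4.12465882e+01, -2.31981504e+01,  7.28988857e-02,
        4.57502611e-02, -1.54519321e-04]), 'position': array([186.03290428, 543.55788265, 224.14898245]), 'ee_rot': array([ 4.96510652e-04,  8.13576467e-01,  5.81457283e-01, -7.17462989e-04]), 'ft_force': array([-1.41738128, -0.65969083,  0.0444956 ]), 'wrist_torque': array([0.00536897, 0.05454367, 0.00921779]), 'finger_gap': 0.9977871463993684}
top {'fx': 366.4724877390714, 'fy': 366.4724877390714, 'cx': 255.9979572021576, 'cy': 192.5546757191747, 'eye': array([ 256.75515151,   11.58923464, 1229.88077358]), 'orientation': array([-0.70142734, -0.07486923,  0.07934422,  0.7043428 ])}
side {'fx': 487.6608186639781, 'fy': 487.6608186639781, 'cx': 262.4746998507037, 'cy': 192.85384463582656, 'eye': array([ -32.46793249, -896.57224165, 1319.22077795]), 'orientation': array([ 0.90332663,  0.32938254, -0.08749043, -0.26048718])}
{'fx': 289.7518673856718, 'fy': 289.7518673856718, 'cx': 257.62487011792376, 'cy': 191.93386352188395, 'eye': array([110.36685207, 569.73877093, 382.76393778]), 'orientation': array([ 0.80508237, -0.11681961, -0.0820289 ,  0.57573156])}
```

View pics/top0.png

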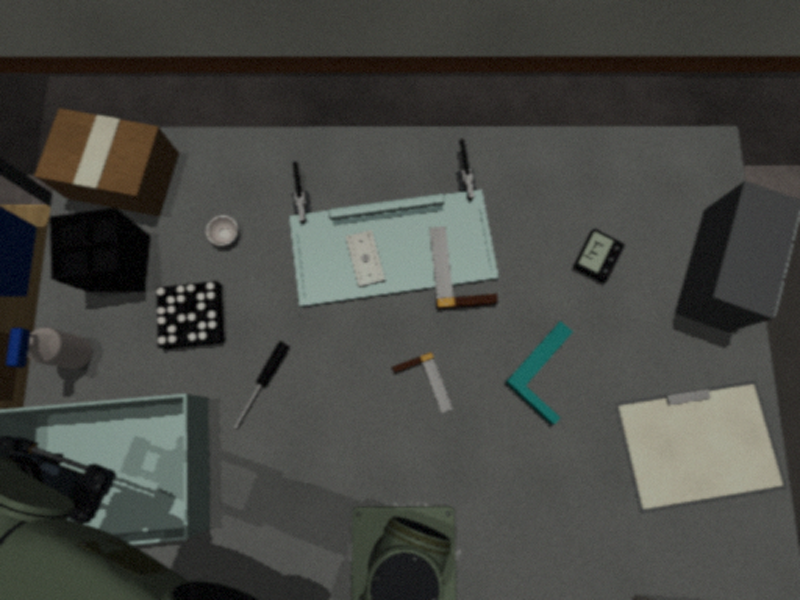

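View pics/side0.png

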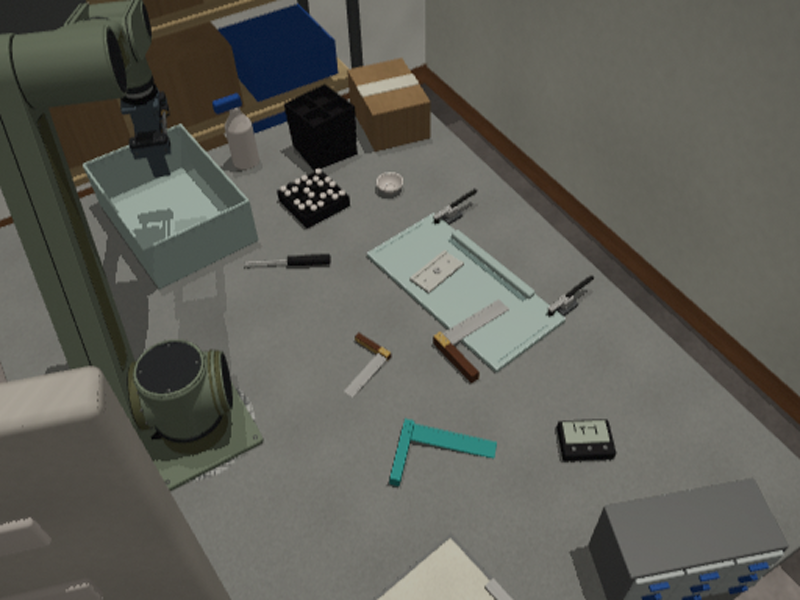

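Both views show the same layout. In the top view, the drawer front's near edge runs from (301,304) to (497,277) and the frame's middle is about (365,258). The brown square has its brass end at (440,302), its stock end at (496,300) and its blade tip at (438,228). The turquoise square and the smaller brown one are the decoys.

```bash
cat > h.py <<'E'
import numpy as np
from cell import arm, eyes
from scipy.spatial.transform import Rotation as R
def rot(q): return R.from_quat([q[1],q[2],q[3],q[0]])
def ray(c,u,v,s=1.5625,ox=0,oy=0):
    "view pixel u,v; s=enlargement, ox,oy raw crop offset"
    u=(u+.5)/s-.5+ox; v=(v+.5)/s-.5+oy
    d=np.array([(u-c['cx'])/c['fx'],-(v-c['cy'])/c['fy'],-1.])
    return np.array(c['eye']),rot(c['orientation']).apply(d)
def onz(c,u,v,z,**k):
    e,d=ray(c,u,v,**k); return e+d*(z-e[2])/d[2]
def tri(rays):
    A=np.zeros((3,3));b=np.zeros(3)
    for e,d in rays:
        d=d/np.linalg.norm(d);P=np.eye(3)-np.outer(d,d);A+=P;b+=P@e
    return np.linalg.solve(A,b)
E
python3 - <<'E'
from h import *
t=eyes.get_calibration('top');s=eyes.get_calibration('side')
for n,a,b in [("DL",(301,304),(367,257)),("DR",(497,277),(497,369)),("frame",(365,258),(437,271)),("brassL",(437,303),(434,340)),("stockend",(496,299),(477,373)),("tip",(438,228),(499,304))]:
    print(n,onz(t,*a,20).round(),tri([ray(t,*a),ray(s,*b)]).round())
o=arm.observe();r=rot(o['ee_rot']).as_matrix();print(r.round(3))
c=eyes.get_calibration('wrist');print("cam in tool",(r.T@(c['eye']-o['position'])).round(1));print((r.T@rot(c['orientation']).as_matrix()).round(3))
E
```

```text
DL [520. 218.  20.] [523. 222.  -2.]
DR [ 579. -209.   20.] [ 583. -211.   10.]
frame [623.  80.  20.] [625.  80.  18.]
brassL [521. -76.  20.] [521. -76.   7.]
stockend [ 529. -204.   20.] [ 533. -205.   25.]
tip [692. -82.  20.] [688. -81.  24.]
[[ 0.324  0.946 -0.001]
 [ 0.946 -0.324 -0.001]
 [-0.002 -0.    -1.   ]]
cam in tool [  -0.   -80.1 -158.5]
[[ 1.    -0.     0.001]
 [-0.    -0.959 -0.283]
 [ 0.001  0.283 -0.959]]
```

```bash
python3 -m pendant '[{"claw":91,"translation":[-29.5,38.3,0],"spin":0},{"claw":91,"translation":[-29.5,38.3,0],"spin":0},{"claw":91,"translation":[-29.5,38.3,0],"spin":0},{"claw":91,"translation":[-29.5,38.3,0],"spin":0},{"claw":91,"translation":[-29.5,38.3,0],"spin":0},{"claw":91,"translation":[-29.5,38.3,0],"spin":0},{"claw":91,"translation":[-29.5,38.3,0],"spin":0}]'
python3 -m pendant '[{"claw":91,"translation":[-29.5,38.3,0],"spin":0},{"claw":91,"translation":[-29.5,38.3,0],"spin":0},{"claw":91,"translation":[-29.5,38.3,0],"spin":0},{"claw":91,"translation":[-29.5,38.3,0],"spin":0},{"claw":91,"translation":[-29.5,38.3,0],"spin":0},{"claw":91,"translation":[-29.5,38.3,0],"spin":0},{"claw":91,"translation":[-29.5,38.3,0],"spin":0}]'
python3 -m pendant '[{"claw":91,"translation":[0,0,0],"spin":8.2},{"claw":91,"translation":[0,0,0],"spin":8.2},{"claw":91,"translation":[0,0,0],"spin":8.2},{"claw":91,"translation":[0,0,0],"spin":8.2},{"claw":91,"translation":[0,0,0],"spin":8.2},{"claw":91,"translation":[0,0,0],"spin":8.2},{"claw":91,"translation":[0,0,0],"spin":8.2},{"claw":91,"translation":[0,0,0],"spin":8.2},{"claw":91,"translation":[0,0,0],"spin":8.2},{"claw":91,"translation":[0,0,0],"spin":0}]'
python3 - <<'E'
from h import *
import cv2,pickle
o=arm.observe();c=eyes.get_calibration('wrist');im=eyes.read_camera('wrist')
pickle.dump(c,open('w1.pkl','wb'));cv2.imwrite('w1.raw.png',im);cv2.imwrite('pics/w1.png',cv2.resize(im,(800,600),interpolation=cv2.INTER_CUBIC))
print(o['position'],o['joints'],o['ft_force']);print(rot(o['ee_rot']).as_matrix().round(3))
E
```

```text
time: 0.8
position: [373.5, 260.0, 224.8]
ee_rot: [-0.0, 0.813, 0.582, -0.0]
ft_force: [0.0, 0.3, 0.6]
finger_gap: 0.997
time: 1.5
position: [560.3, -22.3, 224.6]
ee_rot: [-0.0, 0.814, 0.581, -0.0]
ft_force: [0.6, 0.1, 0.0]
finger_gap: 0.999
time: 2.5
position: [559.5, -20.4, 224.5]
ee_rot: [-0.0, 1.0, -0.023, -0.0]
ft_force: [0.3, -0.1, -0.1]
finger_gap: 0.996
[559.51254758 -20.35657947 224.49789423] [-5.69602707e-02  2.96598860e-01  1.59937149e+00  9.48524609e-05
  1.24653825e+00 -1.01938068e-02] [ 0.33467815 -0.10359027 -0.1319434 ]
[[ 0.999 -0.047 -0.001]
 [-0.047 -0.999  0.   ]
 [-0.001 -0.    -1.   ]]
```

View pics/w1.png

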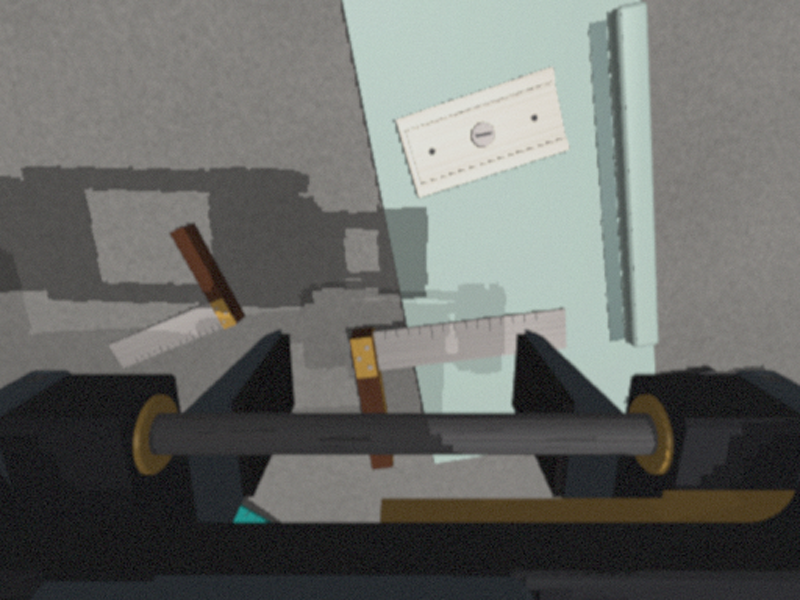

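The wrist picture shows the drawer's near edge from (344,5) through (402,300) to (425,400). The frame's corners are at (395,120), (553,68), (568,150) and (420,196), with the screw at (483,134). The stock's top corners are (348,330), (373,327), (372,468) and (393,466), and the blade's outer edge runs from (377,331) to (565,308).

```bash
python3 - <<'E'
from h import *
import pickle
w=pickle.load(open('w1.pkl','rb'));t=eyes.get_calibration('top')
P=lambda u,v,z:onz(w,u,v,z)[:2]
A=P(344,5,14);B=P(402,300,14);C=P(425,400,14)
for a,b in((A,B),(A,C),(B,C)):d=a-b;print("drawer yaw",np.arctan2(-d[0],d[1]))
yaw=np.arctan2(-(A-C)[0],(A-C)[1])
ex=np.array([np.cos(yaw),np.sin(yaw)]);ey=np.array([-ex[1],ex[0]])
sc=tri([ray(w,483,134),ray(t,365,258)]);print("screw tri",sc)
s=P(483,134,19);print("screw",s,"dist from edge",(s-A)@ex)
O=s-85*ex;print("edge resid along x",[(q-O)@ex for q in(A,B,C)])
F=[P(*p,24) for p in((395,120),(553,68),(568,150),(420,196))]
print("frame",[q.round(1) for q in F],[np.arctan2(*(b-a)[::-1])-yaw for a,b in((F[0],F[1]),(F[3],F[2]))])
S=[P(*p,28) for p in((348,330),(373,327),(372,468),(393,466))];print("stock",[q.round(1) for q in S])
print("stock yaw",[np.arctan2((b-a)[0],-(b-a)[1]) for a,b in((S[0],S[2]),(S[1],S[3]))])
b0,b1=P(377,331,17),P(565,308,17);print("blade",b0,b1,np.arctan2(*(b1-b0)[::-1]))
D=lambda q:np.array([(q-O)@ex,(q-O)@ey]).round(1)
for n,q in zip("sq outer-front,inner-front,outer-rear,inner-rear,b0,b1,f0,f1,f2,f3".split(","),S+[b0,b1]+F):print(n,D(q))
print("stock end tri",tri([ray(w,393,466),ray(t,496,299)]), "brass tri",tri([ray(w,348,330),ray(t,437,303)]))
E
```

```text
drawer yaw 0.1393985832542225
drawer yaw 0.14871908363275987
drawer yaw 0.17014681142392343
screw tri [626.49408932  81.00266899   8.28766956]
screw [624.68802948  80.32982873] dist from edge 83.78389893253265
edge resid along x [np.float64(1.216101067467334), np.float64(-0.8629552015273002), np.float64(1.2161010674673423)]
frame [array([558.8,  92.8]), array([673.9, 122.3]), array([687.8,  65.7]), array([575.3,  37.1])] [np.float64(0.10220412066575246), np.float64(0.10035577672722135)]
stock [array([511.3, -68.9]), array([532.3, -67.2]), array([ 522.4, -204.3]), array([ 541.8, -203. ])]
stock yaw [np.float64(0.08207127819351799), np.float64(0.069908113813606)]
blade [534.50860565 -74.95580411] [694.89396617 -61.61705337] 0.08297592860504137
sq outer-front [ -49.3 -130.8]
inner-front [ -28.3 -132.2]
outer-rear [ -58.3 -266.3]
inner-rear [ -39. -268.]
b0 [ -27.2 -140.2]
b1 [ 133.4 -150.8]
f0 [21.7 22.1]
f1 [139.9  34.3]
f2 [145.3 -23.8]
f3 [ 29.7 -35.4]
stock end tri [ 535.94405999 -208.01180285   16.04319649] brass tri [514.92795168 -71.3191738   32.99388954]
```

```bash
python3 -m pendant '[{"claw":80,"translation":[0,0,0],"spin":-7.2},{"claw":80,"translation":[-13.7,36.5,0],"spin":0},{"claw":80,"translation":[-13.7,36.5,0],"spin":0},{"claw":80,"translation":[-13.7,36.5,0],"spin":0},{"claw":80,"translation":[0,0,40],"spin":0},{"claw":80,"translation":[0,0,40],"spin":0},{"claw":80,"translation":[0,0,40],"spin":0},{"claw":60,"translation":[0,0,20],"spin":0},{"claw":60,"translation":[0,0,0],"spin":0},{"claw":60,"translation":[0,0,0],"spin":0}]'
python3 - <<'E'
from h import *
import cv2,pickle
o=arm.observe();c=eyes.get_calibration('wrist');im=eyes.read_camera('wrist')
pickle.dump(c,open('w2.pkl','wb'));cv2.imwrite('pics/w2.png',cv2.resize(im,(800,600),interpolation=cv2.INTER_CUBIC))
print(o['position'],o['ft_force']);print(rot(o['ee_rot']).as_matrix().round(3))
E
```

```text
time: 3.55
position: [527.8, -132.9, 85.3]
ee_rot: [0.0, 0.999, 0.04, 0.0]
ft_force: [0.2, -0.0, 0.2]
finger_gap: 0.666
[ 527.82147541 -132.85073241   85.28164392] [ 0.17460391 -0.00749342  0.21326592]
[[ 0.997  0.08   0.   ]
 [ 0.08  -0.997  0.   ]
 [ 0.     0.    -1.   ]]
```

View pics/w2.png

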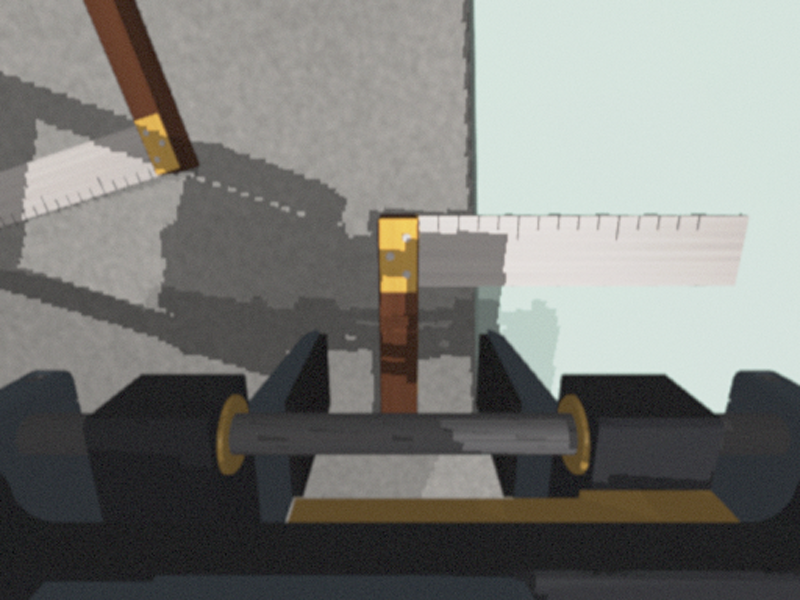

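The tool is lined up with the stock. The stock's sides are at u≈379 and 418, its front end at v≈216, and the blade edge runs from (418,216) to (747,215). The drawer edge goes from (469,5) to (475,210).

```bash
python3 - <<'E'
from h import *
import pickle
w=pickle.load(open('w2.pkl','rb'));w1=pickle.load(open('w1.pkl','rb'))
P=lambda u,v,z:onz(w,u,v,z)[:2]
y=lambda a,b:np.arctan2(-(a-b)[0],(a-b)[1])
A,B=P(469,5,14),P(475,210,14);print(A,B,"drawer yaw",y(A,B))
s0,s1=P(418,216,28),P(418,410,28);print("inner",s0,s1,y(s0,s1));print("outer",P(379,216,28))
print("front tri",tri([ray(w,379,216),ray(w1,348,330)]),tri([ray(w,418,216),ray(w1,373,327)]))
b0,b1=P(418,216,17),P(747,215,17);print("blade",b0,b1,np.arctan2(*(b1-b0)[::-1]))
ex=np.array([np.cos(.14),np.sin(.14)])
print("gap inner front to edge",(A-s0)@ex,(B-s0)@ex)
E
cat > crop.py <<'E'
import cv2,numpy as np
im=cv2.imread('pics/w2.png');c=cv2.cvtColor(im,cv2.COLOR_BGR2GRAY).astype(float)
for v in(20,60,100,140,180,205):
    g=cv2.GaussianBlur(c,(0,0),2)[v];d=np.diff(g);print(v,440+d[440:500].argmax(),end=' | ')
E
python3 crop.py
```

```text
[545.11454845  17.79934691] [559.00110307 -70.99038813] drawer yaw 0.1551414053945929
inner [530.27727919 -74.82316833] [ 539.49660396 -177.09398389] 0.08990319150136718
outer [511.95782054 -76.2988866 ]
front tri [509.33643156 -78.23209983   4.01830743] [530.65826877 -77.13421389   1.33541035]
blade [530.73512062 -75.93014925] [693.04168611 -62.36468275] 0.08338548116672102
gap inner front to edge 27.61693562117247 28.97762796062183
20 473 | 60 474 | 100 474 | 140 475 | 180 476 | 205 476 |
```

```bash
python3 -m pendant '[{"claw":60,"translation":[0,0,30],"spin":0},{"claw":60,"translation":[0,0,20],"spin":0},{"claw":60,"translation":[0,0,7],"spin":0},{"claw":60,"translation":[0,0,0],"spin":0},{"claw":40,"translation":[0,0,0],"spin":0},{"claw":28,"translation":[0,0,0],"spin":0},{"claw":15,"translation":[0,0,0],"spin":0},{"claw":15,"translation":[0,0,0],"spin":0},{"claw":15,"translation":[0,0,0],"spin":0},{"claw":15,"translation":[0,0,0],"spin":0}]' 15
python3 -m pendant '[{"claw":15,"translation":[0,0,0],"spin":0},{"claw":15,"translation":[0,0,0],"spin":-1.2},{"claw":15,"translation":[0,0,0],"spin":-1.2},{"claw":15,"translation":[0,0,0],"spin":-1.1},{"claw":15,"translation":[5,0,0],"spin":0},{"claw":15,"translation":[5,0,0],"spin":0},{"claw":15,"translation":[5,0,0],"spin":0},{"claw":15,"translation":[5,0,0],"spin":0},{"claw":15,"translation":[0,0,0],"spin":0},{"claw":15,"translation":[0,0,0],"spin":0}]'
python3 - <<'E'
from h import *
import cv2,pickle
o=arm.observe();c=eyes.get_calibration('wrist');im=eyes.read_camera('wrist')
pickle.dump(c,open('w3.pkl','wb'));cv2.imwrite('pics/w3.png',cv2.resize(im,(800,600),interpolation=cv2.INTER_CUBIC))
print(o['position'],o['ft_force']);print(rot(o['ee_rot']).as_matrix().round(3))
E
```

```text
time: 4.6
position: [527.1, -132.7, 28.1]
ee_rot: [-0.0, 0.999, 0.039, -0.0]
ft_force: [-1.8, -0.3, 2.3]
finger_gap: 0.22
time: 5.6
position: [547.3, -129.9, 28.1]
ee_rot: [-0.0, 0.998, 0.07, 0.0]
ft_force: [-0.9, 0.3, 4.3]
finger_gap: 0.217
[ 547.3095733  -129.92827389   28.11950728] [-0.92445136  0.25455208  4.32611171]
[[ 0.99  0.14  0.  ]
 [ 0.14 -0.99  0.  ]
 [ 0.   -0.   -1.  ]]
```

View pics/w3.png

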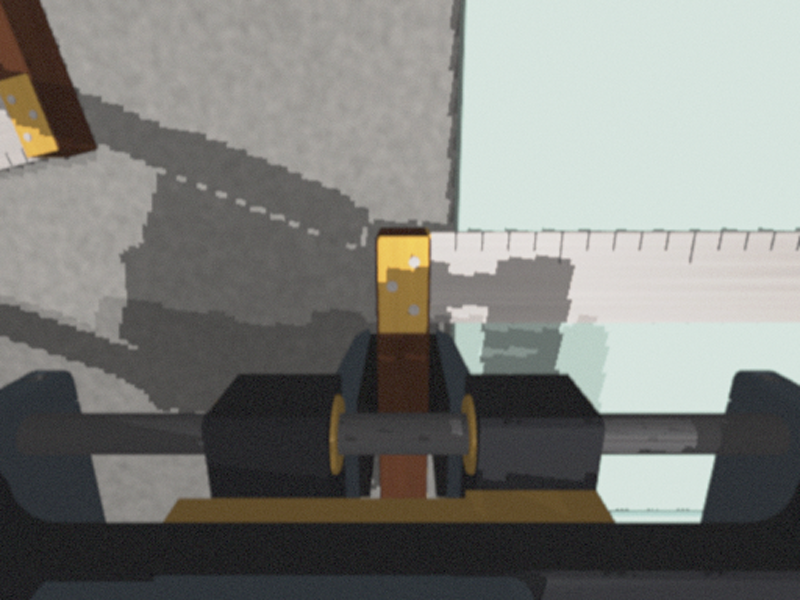

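The square is gripped. The stock is at u 377–430 with its front end at v≈232, and the drawer edge goes from (464,5) to (459,225).

```bash
python3 - <<'E'
from h import *
import pickle,cv2
w=pickle.load(open('w3.pkl','rb'))
g=cv2.GaussianBlur(cv2.cvtColor(cv2.imread('pics/w3.png'),cv2.COLOR_BGR2GRAY).astype(float),(0,0),2)
E=[]
for v in range(10,222,10):
    u=440+np.diff(g[v])[440:490].argmax();E.append(onz(w,u+.5,v,14)[:2])
E=np.array(E);k=np.polyfit(E[:,1],E[:,0],1);print("drawer yaw",-np.arctan(k[0]),"resid",np.std(E[:,0]-np.polyval(k,E[:,1])))
ex=np.array([np.cos(.142),np.sin(.142)])
f=onz(w,430,235,28)[:2];r=onz(w,430,330,28)[:2];print("stock yaw",np.arctan2(-(f-r)[0],(f-r)[1]),"gap",(E.mean(0)-f)@ex,(E.mean(0)-r)@ex)
b0,b1=onz(w,440,231,17)[:2],onz(w,795,232,17)[:2];print("blade yaw",np.arctan2(*(b1-b0)[::-1]))
E
```

```text
drawer yaw 0.14080196484319124 resid 0.10935351775765371
stock yaw 0.15744186130583765 gap 11.210172930539942 10.663429425000185
blade yaw 0.1376256422785252
```

```bash
python3 -m pendant '[{"claw":15,"translation":[4,0,0],"spin":0},{"claw":15,"translation":[4,0,0],"spin":0},{"claw":15,"translation":[0,0,0],"spin":0},{"claw":15,"translation":[0,0,0],"spin":0}]'
python3 -m pendant '[{"claw":15,"translation":[1,0,0],"spin":0},{"claw":15,"translation":[0,0,0],"spin":0}]'
python3 -m pendant '[{"claw":15,"translation":[0.5,0,0],"spin":0},{"claw":15,"translation":[0,0,0],"spin":0}]'
python3 -m pendant '[{"claw":15,"translation":[0.5,0,0],"spin":0},{"claw":15,"translation":[0,0,0],"spin":0}]'
python3 -m pendant '[{"claw":15,"translation":[0.5,0,0],"spin":0},{"claw":15,"translation":[0,0,0],"spin":0}]'
```

```text
time: 6.05
position: [554.7, -128.9, 28.1]
ee_rot: [-0.0, 0.998, 0.07, -0.0]
ft_force: [-2.3, -0.7, 5.3]
finger_gap: 0.215
time: 6.25
position: [554.9, -128.8, 28.1]
ee_rot: [-0.0, 0.998, 0.07, -0.001]
ft_force: [-4.4, -0.7, 7.9]
finger_gap: 0.215
time: 6.45
position: [555.2, -128.8, 28.1]
ee_rot: [-0.0, 0.998, 0.07, -0.001]
ft_force: [-6.0, -1.1, 7.0]
finger_gap: 0.219
time: 6.65
position: [555.7, -128.7, 28.1]
ee_rot: [-0.0, 0.998, 0.07, -0.001]
ft_force: [-4.9, -0.3, 8.2]
finger_gap: 0.221
time: 6.85
position: [556.1, -128.6, 28.1]
ee_rot: [-0.0, 0.998, 0.07, -0.001]
ft_force: [-4.0, -0.6, 7.2]
finger_gap: 0.216
```

```bash
python3 -m pendant '[{"claw":15,"translation":[0.5,0,-0.3],"spin":0},{"claw":15,"translation":[0,0,0],"spin":0}]'
python3 -m pendant '[{"claw":15,"translation":[0.5,0,0],"spin":0},{"claw":15,"translation":[0,0,0],"spin":0}]'
python3 -m pendant '[{"claw":15,"translation":[0.5,0,0],"spin":0},{"claw":15,"translation":[0,0,0],"spin":0}]'
python3 -m pendant '[{"claw":15,"translation":[0.5,0,0],"spin":0},{"claw":15,"translation":[0,0,0],"spin":0}]'
python3 - <<'E'
from h import *
import cv2,pickle
o=arm.observe();c=eyes.get_calibration('wrist');im=eyes.read_camera('wrist')
pickle.dump(c,open('w4.pkl','wb'));cv2.imwrite('pics/w4.png',cv2.resize(im[120:270,190:390],(800,600),interpolation=cv2.INTER_CUBIC))
print(o['position'],o['ft_force'],o['wrist_torque'])
E
```

```text
time: 7.05
position: [557.3, -128.4, 28.1]
ee_rot: [-0.0, 0.998, 0.07, -0.001]
ft_force: [-4.2, -0.7, 4.6]
finger_gap: 0.218
time: 7.25
position: [558.1, -128.3, 28.1]
ee_rot: [-0.0, 0.998, 0.07, -0.001]
ft_force: [-4.8, -1.5, 4.3]
finger_gap: 0.217
time: 7.45
position: [558.1, -128.3, 28.1]
ee_rot: [-0.0, 0.998, 0.07, -0.001]
ft_force: [-4.7, -1.3, 5.1]
finger_gap: 0.221
time: 7.65
position: [558.1, -128.3, 28.1]
ee_rot: [-0.0, 0.998, 0.07, -0.002]
ft_force: [-6.5, -1.1, 6.7]
finger_gap: 0.219
[ 558.1119482  -128.33301675   28.08931378] [-6.52525468 -1.10016213  6.6810868 ] [-0.40811313  1.16789752 -0.05410459]
```

View pics/w4.png

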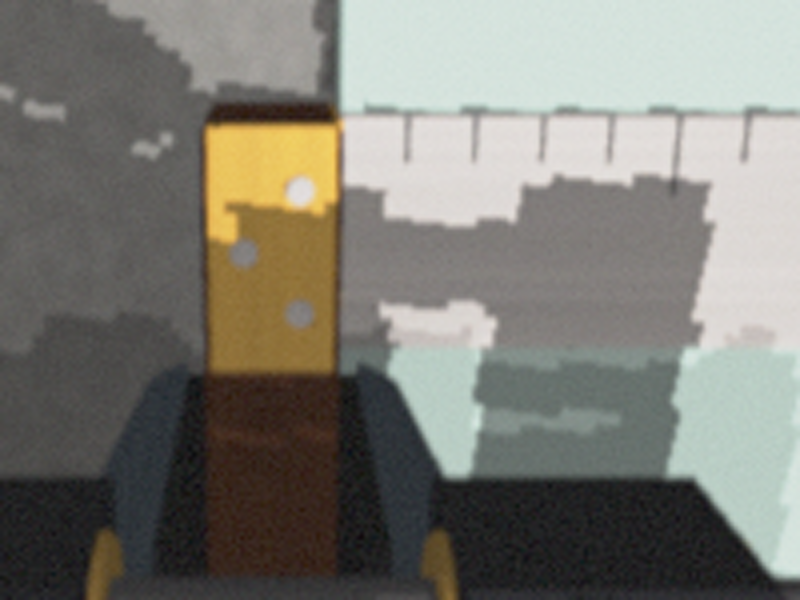

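The stock has met the edge: x stalls at 558.1 under about 6 N, and the stock's inner side at u≈337 meets the slab edge at u≈338. Next I slide it left along the edge.

```bash
python3 -m pendant '[{"claw":15,"translation":[0,0,0],"spin":0},{"claw":15,"translation":[0,0,0],"spin":0},{"claw":15,"translation":[0,-2,0],"spin":0},{"claw":15,"translation":[0,-4,0],"spin":0},{"claw":15,"translation":[0,-4,0],"spin":0},{"claw":15,"translation":[0,-4,0],"spin":0},{"claw":15,"translation":[0,-4,0],"spin":0},{"claw":15,"translation":[0,-4,0],"spin":0}]' 25
python3 -m pendant '[{"claw":15,"translation":[0,-4,0],"spin":0},{"claw":15,"translation":[0,-4,0],"spin":0},{"claw":15,"translation":[0,-4,0],"spin":0},{"claw":15,"translation":[0,-4,0],"spin":0},{"claw":15,"translation":[0,-4,0],"spin":0},{"claw":15,"translation":[0,-4,0],"spin":0}]'
python3 -m pendant '[{"claw":15,"translation":[0,-4,0],"spin":0},{"claw":15,"translation":[0,-4,0],"spin":0},{"claw":15,"translation":[0,-4,0],"spin":0},{"claw":15,"translation":[0,-4,0],"spin":0},{"claw":15,"translation":[0,-4,0],"spin":0},{"claw":15,"translation":[0,-4,0],"spin":0}]'
python3 -m pendant '[{"claw":15,"translation":[0,-4,0],"spin":0},{"claw":15,"translation":[0,-4,0],"spin":0},{"claw":15,"translation":[0,-4,0],"spin":0},{"claw":15,"translation":[0,0,0],"spin":0},{"claw":15,"translation":[0,0,0],"spin":0}]'
python3 - <<'E'
from h import *
import cv2,pickle
o=arm.observe();c=eyes.get_calibration('wrist');im=eyes.read_camera('wrist')
pickle.dump(c,open('w5.pkl','wb'));cv2.imwrite('pics/w5.png',cv2.resize(im,(800,600),interpolation=cv2.INTER_CUBIC))
print(o['position'],o['ft_force'],o['wrist_torque'])
E
```

```text
time: 8.5
position: [555.3, -108.4, 28.1]
ee_rot: [0.002, 0.998, 0.071, -0.001]
ft_force: [-6.0, -9.0, 5.4]
finger_gap: 0.215
time: 9.1
position: [551.9, -84.6, 28.1]
ee_rot: [0.001, 0.998, 0.071, -0.001]
ft_force: [-6.3, -9.0, 5.3]
finger_gap: 0.216
time: 9.7
position: [548.5, -60.8, 28.1]
ee_rot: [0.001, 0.998, 0.071, -0.001]
ft_force: [-6.8, -9.4, 6.8]
finger_gap: 0.219
time: 10.2
position: [546.8, -48.3, 28.1]
ee_rot: [0.001, 0.998, 0.07, -0.002]
ft_force: [-6.7, -5.7, 6.5]
finger_gap: 0.219
[546.75662224 -48.28433252  28.07514465] [-6.70090855 -5.70665791  6.49307766] [-1.18823082  1.1146295  -0.01650511]
```

View pics/w5.png

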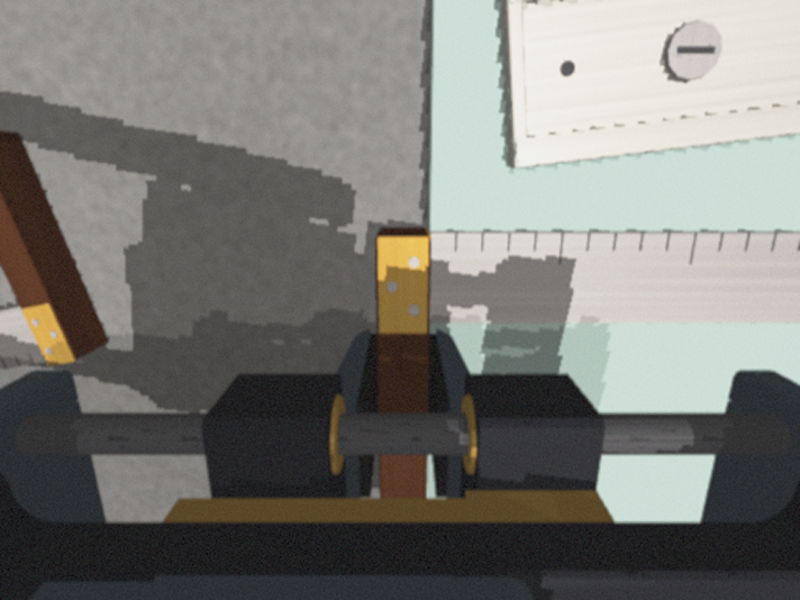

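The stock is still flush. The frame's near corner at (513,167) is about 24 mm ahead of the blade edge (v≈232), so flush should come at about 30 mm of travel.

```bash
python3 -m pendant '[{"claw":15,"translation":[0,-4,0],"spin":0},{"claw":15,"translation":[0,-4,0],"spin":0},{"claw":15,"translation":[0,-4,0],"spin":0},{"claw":15,"translation":[0,-4,0],"spin":0},{"claw":15,"translation":[0,-3,0],"spin":0},{"claw":15,"translation":[0,-2,0],"spin":0},{"claw":15,"translation":[0,-1,0],"spin":0},{"claw":15,"translation":[0,-1,0],"spin":0},{"claw":15,"translation":[0,-1,0],"spin":0}]'
python3 -m pendant '[{"claw":15,"translation":[0,-1,0],"spin":0},{"claw":15,"translation":[0,-1,0],"spin":0}]'
python3 -m pendant '[{"claw":15,"translation":[0,-0.5,0],"spin":0},{"claw":15,"translation":[0,-0.5,0],"spin":0}]'
python3 -m pendant '[{"claw":15,"translation":[0,-0.5,0],"spin":0},{"claw":15,"translation":[0,-0.5,0],"spin":0}]'
python3 -m pendant '[{"claw":15,"translation":[0,-0.5,0],"spin":0},{"claw":15,"translation":[0,-0.5,0],"spin":0}]'
```

```text
time: 11.15
position: [543.5, -25.1, 28.1]
ee_rot: [0.001, 0.997, 0.071, -0.002]
ft_force: [-6.6, -9.7, 6.9]
finger_gap: 0.213
time: 11.35
position: [543.2, -23.3, 28.1]
ee_rot: [0.002, 0.998, 0.071, -0.002]
ft_force: [-5.7, -9.8, 6.0]
finger_gap: 0.214
time: 11.55
position: [543.1, -22.3, 28.1]
ee_rot: [0.002, 0.998, 0.071, -0.002]
ft_force: [-5.4, -9.3, 5.8]
finger_gap: 0.219
time: 11.75
position: [542.9, -21.3, 28.1]
ee_rot: [0.002, 0.997, 0.071, -0.002]
ft_force: [-6.2, -9.0, 6.8]
finger_gap: 0.215
time: 11.95
position: [542.8, -20.4, 28.1]
ee_rot: [0.002, 0.998, 0.071, -0.002]
ft_force: [-6.0, -9.8, 6.1]
finger_gap: 0.219
```

```bash
python3 -m pendant '[{"claw":15,"translation":[0,-0.5,0],"spin":0},{"claw":15,"translation":[0,-0.5,0],"spin":0}]'
python3 -m pendant '[{"claw":15,"translation":[0,-0.5,0],"spin":0},{"claw":15,"translation":[0,0,0],"spin":0}]'
python3 -m pendant '[{"claw":15,"translation":[0,-0.5,0],"spin":0},{"claw":15,"translation":[0,0,0],"spin":0}]'
python3 - <<'E'
from h import *
import cv2,pickle
o=arm.observe();c=eyes.get_calibration('wrist');im=eyes.read_camera('wrist')
pickle.dump(c,open('w6.pkl','wb'));cv2.imwrite('pics/w6.png',cv2.resize(im[60:210,256:456],(800,600),interpolation=cv2.INTER_CUBIC))
print(o['position'],o['ft_force'],o['wrist_torque'])
E
```

```text
time: 12.15
position: [542.7, -19.4, 28.1]
ee_rot: [0.002, 0.998, 0.071, -0.002]
ft_force: [-7.1, -8.9, 6.8]
finger_gap: 0.215
time: 12.35
position: [542.6, -18.8, 28.1]
ee_rot: [0.001, 0.997, 0.071, -0.002]
ft_force: [-6.2, -9.5, 6.2]
finger_gap: 0.219
time: 12.55
position: [542.5, -18.5, 28.1]
ee_rot: [0.002, 0.997, 0.071, -0.002]
ft_force: [-6.8, -10.1, 5.8]
finger_gap: 0.217
[542.51283132 -18.51649924  28.1008552 ] [ -6.84943622 -10.11112567   5.7966249 ] [-1.83090167  1.11491646  0.01597233]
```

View pics/w6.png

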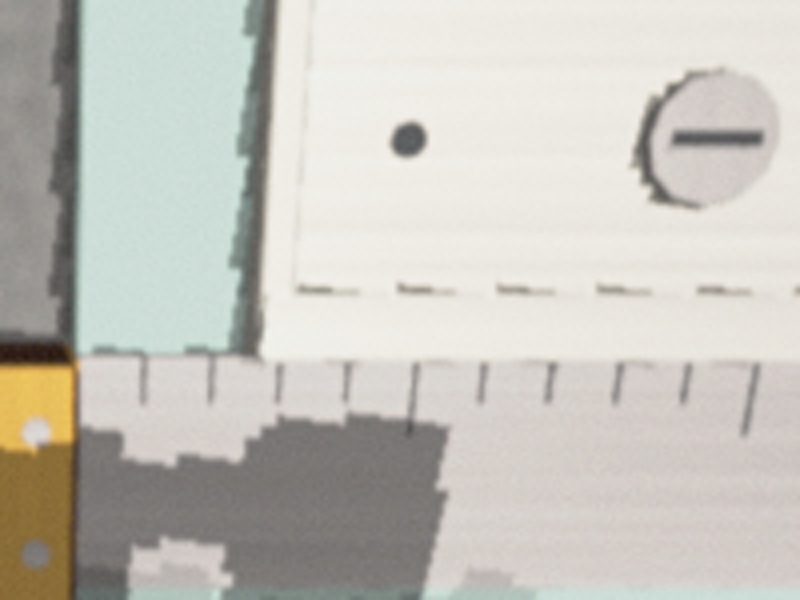

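The frame now looks square, with its rim and dashed line horizontal along the blade edge (v≈358). A few more gentle half-steps should reach the hard stop.

```bash
for i in 1; do :; done; python3 -m pendant '[{"claw":15,"translation":[0,-0.4,0],"spin":0},{"claw":15,"translation":[0,0,0],"spin":0}]'
python3 -m pendant '[{"claw":15,"translation":[0,-0.4,0],"spin":0},{"claw":15,"translation":[0,0,0],"spin":0}]'
python3 -m pendant '[{"claw":15,"translation":[0,-0.4,0],"spin":0},{"claw":15,"translation":[0,0,0],"spin":0}]'
```

```text
time: 12.8
position: [542.5, -18.5, 28.1]
ee_rot: [0.002, 0.997, 0.071, -0.002]
ft_force: [-5.7, -12.4, 6.6]
finger_gap: 0.217
time: 13.0
position: [542.4, -18.4, 28.1]
ee_rot: [0.002, 0.997, 0.071, -0.002]
ft_force: [-5.4, -13.6, 6.5]
finger_gap: 0.216
time: 13.2
position: [542.4, -18.3, 28.1]
ee_rot: [0.002, 0.997, 0.071, -0.002]
ft_force: [-5.7, -13.9, 6.5]
finger_gap: 0.213
```

It has stalled against the hard stop (y force 9→14 N, no more travel). I'll ease the preload slightly, then open and look before retreating.

```bash
python3 -m pendant '[{"claw":15,"translation":[0,0.6,0],"spin":0},{"claw":15,"translation":[0,0,0],"spin":0},{"claw":24,"translation":[0,0,0],"spin":0},{"claw":30,"translation":[0,0,0],"spin":0},{"claw":40,"translation":[0,0,0],"spin":0},{"claw":40,"translation":[0,0,0],"spin":0},{"claw":40,"translation":[0,0,0],"spin":0}]' 10
python3 -m pendant '[{"claw":40,"translation":[0,0,-5],"spin":0},{"claw":40,"translation":[0,0,-15],"spin":0},{"claw":40,"translation":[0,0,-30],"spin":0},{"claw":40,"translation":[0,20,-40],"spin":0},{"claw":40,"translation":[0,20,-40],"spin":0},{"claw":91,"translation":[0,0,-30],"spin":0},{"claw":91,"translation":[0,0,0],"spin":0},{"claw":91,"translation":[0,0,0],"spin":0}]'
python3 - <<'E'
from h import *
import cv2,pickle
o=arm.observe();c=eyes.get_calibration('wrist');im=eyes.read_camera('wrist')
pickle.dump(c,open('w7.pkl','wb'));cv2.imwrite('pics/w7.png',cv2.resize(im,(800,600),interpolation=cv2.INTER_CUBIC))
print(o['position'],o['ft_force'])
E
```

```text
time: 13.9
position: [544.1, -15.5, 28.2]
ee_rot: [-0.0, 0.998, 0.07, 0.0]
ft_force: [-0.0, -0.0, 0.4]
finger_gap: 0.44
time: 14.7
position: [549.3, -55.3, 188.8]
ee_rot: [0.0, 0.998, 0.07, 0.001]
ft_force: [-0.6, -0.5, -0.1]
finger_gap: 0.677
[549.30623488 -55.31366103 188.7555723 ] [-0.57185766 -0.52965491 -0.11749878]
```

View pics/w7.png

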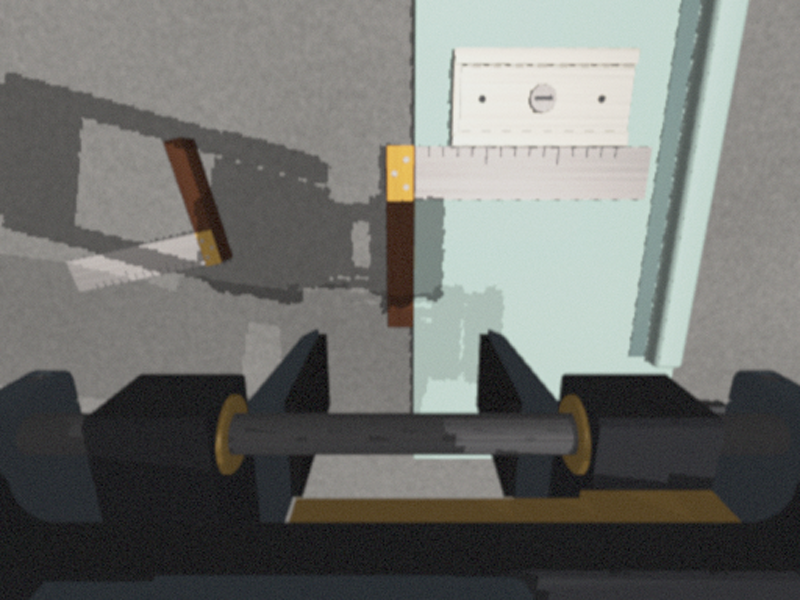

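The square sits against both the edge (u≈413) and the frame (v≈146). I'll check it once more, enlarged and with numbers.

```bash
python3 - <<'E'
import cv2
im=cv2.imread('pics/w7.png')
a=cv2.resize(im[120:340,370:530],(436,600),interpolation=cv2.INTER_CUBIC)
b=cv2.resize(im[30:210,400:660],(360,249),interpolation=cv2.INTER_CUBIC)
import numpy as np
o=np.zeros((600,800,3),np.uint8);o[:,:436]=a;o[:249,440:]=b;cv2.imwrite('pics/w8.png',o)
from h import *
import pickle
w=pickle.load(open('w7.pkl','rb'));P=lambda u,v,z:onz(w,u,v,z)[:2]
yl=lambda a,b:np.arctan2(*(b-a)[::-1])
g=cv2.GaussianBlur(cv2.cvtColor(im,cv2.COLOR_BGR2GRAY).astype(float),(0,0),1.5)
E=np.array([P(400+np.diff(g[v])[400:430].argmax()+.5,v,14) for v in range(10,135,5)])
k=np.polyfit(E[:,1],E[:,0],1);print("drawer yaw",-np.arctan(k[0]))
print("frame top rim yaw",yl(P(455,48,24),P(638,50,24)),"blade yaw",yl(P(420,147,17.3),P(650,148,17.3)))
for v in(150,195,320):
    q=P(413.5,v,28);print("stock inner - edge, mm",(q[0]-np.polyval(k,q[1])).round(2))
E
```

```text
drawer yaw 0.13835315774855497
frame top rim yaw 0.1303485853601111 blade yaw 0.13579058299022867
stock inner - edge, mm -0.75
stock inner - edge, mm -0.51
stock inner - edge, mm 0.25
```

View pics/w8.png

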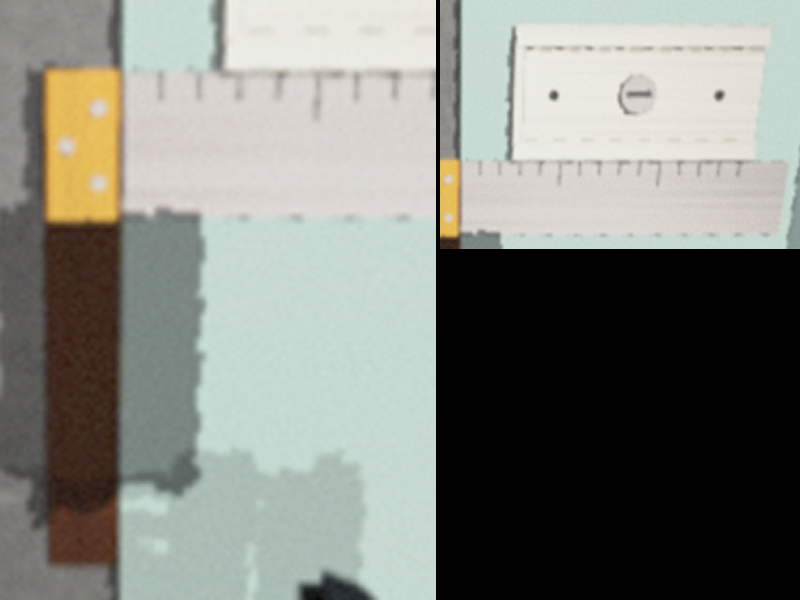

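The stock shows no gap along the edge (u≈120 in the crop), the blade lies along the frame's whole side, and the gripper is clear.

```bash
python3 -c "
from cell import order;print(order.job_done())"
```

```text
the job is handed in; nothing more can be done
None
```

The label frame is square again. The try square is let go and lies flush against both the drawer front's near edge and the frame's side. I handed the job in at about 15 s of the 64 s allowed; no verdict was reported.

**What I did:** I gripped the larger brown square's stock above slab height and turned it parallel to the drawer front. I pressed it lightly against the near edge (about 6 N at the wrist) and slid it left. The blade turned the frame and stalled against its side at about 14 N, and then I released it and backed off.

**Last checks, from the wrist camera:**
- **Angles:** drawer front 0.138 rad, frame 0.130 rad and blade 0.136 rad. The frame is therefore within about 0.01 rad of square, against 0.02 allowed.
- **Stock gap:** about −0.75 mm at the front end and +0.25 mm at the rear, against 1.8 mm allowed. The enlarged picture shows no gap.
- **Blade to frame:** no gap visible along the side.
- **Robot:** clear of everything, with about 0 N at the wrist. The gripper did not go near the frame or the other things on the bench, but I took no last top or side picture to confirm that those things had not moved.

**Disagreements:** two-view heights for the stock were rough (16 to 33 mm, against 28 mm in the text), so I used the stated heights. Early readings of the drawer's angle ranged from 0.139 to 0.170 rad before settling near 0.14.

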